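# Hold the grille ready over the lamp

## Task

Take the slotted grille by its blue tab, lift it clear above the standing pipe pieces, carry it over them to the lamp with the green switch, and stop with it level and centred about 1 cm above the open mouth, green lug over the green mark on the rim, so that a partner can check the fit. The grille must never touch that lamp, and both lamps and everything else stay standing where they are. Finish while still holding the grille there, motionless: do not put it down or let go.

Things in the scene. Friction and masses are not known exactly. Their poses are not given: they have to be found in the camera images.
- grille: Cream slotted round disc (the lamp's grille), 100 mm across, 6 mm thick, about 0.12 kg, lying level on a grey rest 30 mm high. Origin: centre of its underside; z is up, x points to its green lug (12 mm wide, standing 8 mm out from the rim). On its middle stands a blue finger tab 40 mm long (along x), 12 mm thick (along y), its top 42 mm above the underside: grip the tab across its thickness.
- grille_lug (a point): Point on the grille's green lug at underside height, 54 mm from the grille's centre along its x.
- lamp_green: The lamp to work on: a loose cream pipe lamp body standing on a clear foot, 150 mm high, 0.55 kg, with a wider open mouth on top, 116 mm across outside and 106 mm inside. A side stub 38 mm thick at 85 mm height sticks out to 102 mm from the lamp's axis and carries a GREEN switch; a green stripe on the rim marks the same side. Origin: centre of its foot; z up, x points along the stub.
- lamp_green_mouth (a point): Centre of the green-switched lamp's mouth, at the height of its rim (150 mm above the table); axes as the lamp's.
- lamp_green_mark (a point): Green mark on that lamp's rim, 54 mm from the mouth's centre along the lamp's x, at rim height: the lug belongs above it.
- lamp_red: A second lamp of the same shape and size, but with a RED switch and stripe: not to be used. Origin: centre of its foot.
- rest: Grey round pipe cap, 84 mm across, 30 mm high, fixed to the table; the grille starts on it. Origin: centre of its underside.
- coupling_pink: Bystander, loose, standing: pink pipe coupling, 68 mm across, 95 high. Origin: centre of its underside.
- coupling_white: Bystander, loose, standing: cream pipe coupling, 68 mm across, 100 high. Origin: centre of its underside.
- glue_jar: Bystander, loose, standing: white jar with blue cap, 60 mm across, 85 high. Origin: centre of its underside.
- end_cap: Bystander, loose, standing: cream domed pipe end cap, 66 mm across, 95 high. Origin: centre of its underside.
- tumbler: Bystander, loose, standing: black drinking tumbler with a steel band, 76 mm across, 196 high, on the far side of the table. Origin: centre of its underside.
- screwdriver: Bystander, loose: screwdriver with yellow handle, 200 mm long, lying on the far side of the table. Origin: near its middle, at the underside.
- phone: Bystander, loose: black phone 150 x 74 x 9 mm, lying on the far side of the table. Origin: near its middle, at the underside.
Things that resemble listed ones, but are neither listed nor needed, are in the scene too. What is shaped like the grille but red is not meant. What is shaped like the lamp_green but turquoise is not meant.

How it is judged:
On the way:
1. the gripped grille is lifted clear above the standing pieces (underside above 115 mm) while still more than 120 mm away from the green-switched lamp, measured level (height (world z) of grille above 0.115 m and horizontal distance between grille and lamp_green_mouth above 0.12 m and contact force between grille and the fingers above 0.5 N), for 0.1 s.
At the end, for the whole second after the job is handed in: Grille gripped and still, underside 3-20 mm above the green-switched lamp's rim, not touching it, centred within 8 mm, lug within 12 mm of the mark (level), tilt under 0.1 rad; that lamp upright within 15 mm of its start; all else within 30 mm, standing things not tipped (z of grille in the frame of lamp_green_mouth between 0.003 and 0.02 m and horizontal distance between grille and lamp_green_mouth below 0.008 m and horizontal distance between grille_lug and lamp_green_mark below 0.012 m and angle between grille's own z axis and vertical below 0.1 rad and contact force between grille and lamp_green below 0.05 N and contact force between grille and the fingers above 0.5 N and linear speed of grille below 0.02 m/s and distance of lamp_green from where it was at the start of the episode below 0.015 m and angle between lamp_green's own z axis and vertical below 0.05 rad and not (distance of coupling_pink from where it was at the start of the episode above 0.03 m or angle between coupling_pink's own z axis and vertical above 0.3 rad) and not (distance of coupling_white from where it was at the start of the episode above 0.03 m or angle between coupling_white's own z axis and vertical above 0.3 rad) and not (distance of glue_jar from where it was at the start of the episode above 0.03 m or angle between glue_jar's own z axis and vertical above 0.3 rad) and not (distance of end_cap from where it was at the start of the episode above 0.03 m or angle between end_cap's own z axis and vertical above 0.3 rad) and not (distance of tumbler from where it was at the start of the episode above 0.03 m or angle between tumbler's own z axis and vertical above 0.3 rad) and not (distance of screwdriver from where it was at the start of the episode above 0.03 m) and not (distance of phone from where it was at the start of the episode above 0.03 m) and not (distance of lamp_red from where it was at the start of the episode above 0.03 m or angle between lamp_red's own z axis and vertical above 0.3 rad)); the arm keeps its last pose, push and grip.
It fails at once if the grille touches the green-switched lamp (over 0.3 N) (contact force between grille and lamp_green above 0.3 N).
It fails at once if the green-switched lamp is pushed more than 15 mm or tipped (distance of lamp_green from where it was at the start of the episode above 0.015 m or angle between lamp_green's own z axis and vertical above 0.2 rad).
It fails at once if another thing is pushed more than 30 mm or knocked over ((distance of coupling_pink from where it was at the start of the episode above 0.03 m or angle between coupling_pink's own z axis and vertical above 0.3 rad) or (distance of coupling_white from where it was at the start of the episode above 0.03 m or angle between coupling_white's own z axis and vertical above 0.3 rad) or (distance of glue_jar from where it was at the start of the episode above 0.03 m or angle between glue_jar's own z axis and vertical above 0.3 rad) or (distance of end_cap from where it was at the start of the episode above 0.03 m or angle between end_cap's own z axis and vertical above 0.3 rad) or (distance of tumbler from where it was at the start of the episode above 0.03 m or angle between tumbler's own z axis and vertical above 0.3 rad) or distance of screwdriver from where it was at the start of the episode above 0.03 m or distance of phone from where it was at the start of the episode above 0.03 m or (distance of lamp_red from where it was at the start of the episode above 0.03 m or angle between lamp_red's own z axis and vertical above 0.3 rad)).
It also fails if it takes over 45 s, if anything falls off the work surface, if the arm or the gripper's body presses on something with over 40 N, if the wrist force passes 120 N, or if a joint passes its speed limit or range.

## Robot

A 6-joint arm with a two-finger parallel gripper is mounted at the origin on the work surface. World frame = base frame: x ahead of the robot, y to its left, z up, the work surface at z = 0. Lengths are in m, angles in rad, forces in N, time in s.
With the tool pointing down it reaches from about 0.375 to 0.9 m from the base axis. Payload 3.1 kg.
Tool frame: the origin (TCP) lies between the finger pads; the fingertips stand 8 mm ahead of it and the grasp point (between the pads) lies 11 mm behind it (manip.tip_extent is the distance from the TCP to the fingertips, in m); z points along the fingers, x is the direction in which the jaws open and shut, and the axes are right-handed (so a half turn about z gives the same grasp; the last joint's range is limited). The gripper opens to 85 mm and grips with 20 to 120 N. Pads are 22 mm wide; open, the fingers measure 114 mm over their backs; the gripper's body (76 mm by 85 mm) begins 54 mm behind the grasp point. The pads swing forward as they close: fully open they stand 13 mm farther back than shut.
Start: joints at [1.159, 0.527, 1.433, -0, 1.181, -0.178], TCP at [0.144, 0.608, 0.239] pointing down, gripper open.
Joint ranges: [-3.08, 3.08], [-0.75, 2.2], [0.22, 2.44], [-1.43, 4.57], [0, 2.65], [-2.85, 2.85]. Speed limits (rad/s): [2.79, 2.79, 3.14, 3.14, 3.14, 3.14].

## Interface

Orientations are given as a unit quaternion [x, y, z, w].
In Python, from station import manip gives the robot as it stands.
- The arm moves only by the tool move_arm, never from a script. Its argument "deltas" is a list that holds one entry, the list of rows, each a list of 4 numbers: the shift along the tool's x, y, z in m, then the turn about the tool's z in degrees. A call has 1 to 20 rows; each row is the pose to reach, as a shift and turn from the pose measured when the call began, along the tool's axes at that moment; what a row does not reach only later rows make up. A row lasts 1/12 s, in which the tool goes at most 41.7 mm and 7.16 degrees, less where a joint would pass 70% of its speed; a pose out of reach is approached as far as the arm can. A call with a gripper value outside its range is refused whole. "gripper" is the opening, from 0 (shut) to 1 (fully open), set as the call begins (left out, the last holds). The fingers move at their own pace and stop on an object; "squeeze" is the grip in N (left out, the last holds). Time passes only in rows, so rows that repeat a pose let the fingers close. It gives the time, the measured TCP pose, the force and the opening at its end, in the units of the state.
- manip.sense(): the state, without advancing time (a new reading comes with each control period).
- manip.snapshot(name): name is "scene" or "top" or "wrist"; returns a dict with "img" (420x560x3 uint8, red, green, blue), "vertical_fov" (degrees; the focal length in pixels is half the picture's height over the tangent of half this angle, whatever the lens; pixels are square), "cx", "cy" (the principal point, pixels), "origin" and "orientation" of the camera in the world. Camera axes: x right, y down, z forward; pixel columns grow to the right and rows downward; lengths in m; the calibration is good to about 2 mm. The wrist camera is an equidistant fisheye: a pixel r from the principal point sees the ray r / f radians off the axis. A picture is of the moment at which its call begins. There is no depth.
- manip.sign_off(): hands the job in, once; it reports no verdict.
The state is a dict: "t": time; "q": joint angles; "qd": joint speeds; "tau": joint torques, N m; "tcp_pos": TCP position; "tool_rot": TCP orientation; "force": force on the tool from outside, world axes, zero at the start; "ft_torque": the same for the moment, N m; "finger_gap": opening from 0.0 (shut) to 1.0 (fully open).
Only numpy, scipy, OpenCV 4.12 (cv2) and the standard library are available. Lean on these libraries where they do the work, as an engineer would, in place of code of your own. Each camera call takes 0.05 s, during which the arm holds its last target.

## Working session

There is one attempt and no reset: what is moved stays moved. The work goes in short steps, Python scripts to look and compute and a tool call to move; the robot and the scene stay as the last step left them, time stands still between calls to the robot, and variables do not carry over. Pictures are saved under pics/ and viewed, and the job is handed in when it is done.

Besides the shell and the picture viewer there is one more tool, called as name(argument=value, ...) on one line, values as JSON. move_arm: Moves the arm, as the interface text tells. Its arguments: {"type":"object","properties":{"deltas":{"type":"array"},"gripper":{"type":"number"},"squeeze":{"type":"number"}},"required":["deltas"]}

```bash
mkdir -p pics; cat > h.py <<'E'
import numpy as np, cv2
from scipy.spatial.transform import Rotation as R
from station import manip
def snap(n,f):
    s=manip.snapshot(n); cv2.imwrite('pics/'+f,cv2.cvtColor(s['img'],cv2.COLOR_RGB2BGR))
    np.savez('pics/'+f[:-4]+'.npz',**{k:np.array(v) for k,v in s.items()}); return s
def ray(s,u,v,fish=False):
    h=s['img'].shape[0]; f=h/2/np.tan(np.radians(float(s['vertical_fov']))/2)
    x,y=u-float(s['cx']),v-float(s['cy'])
    if fish:
        r=np.hypot(x,y); th=r/f; d=np.array([x/max(r,1e-9)*np.sin(th),y/max(r,1e-9)*np.sin(th),np.cos(th)])
    else: d=np.array([x/f,y/f,1.])
    return np.array(s['origin']),R.from_quat(s['orientation']).apply(d)
def onz(s,u,v,z,fish=False):
    o,d=ray(s,u,v,fish); return o+d*(z-o[2])/d[2]
def proj(s,p,fish=False):
    h=s['img'].shape[0]; f=h/2/np.tan(np.radians(float(s['vertical_fov']))/2)
    c=R.from_quat(s['orientation']).inv().apply(np.array(p)-np.array(s['origin']))
    if fish:
        r=np.hypot(c[0],c[1]); th=np.arctan2(r,c[2]); return float(s['cx'])+f*th*c[0]/r, float(s['cy'])+f*th*c[1]/r
    return float(s['cx'])+f*c[0]/c[2], float(s['cy'])+f*c[1]/c[2]
E
python3 - <<'E'
from h import *
for n in('scene','top','wrist'):
    s=snap(n,n+'0.png'); print(n,s['vertical_fov'],s['cx'],s['cy'],s['origin'],R.from_quat(s['orientation']).as_matrix().round(3).tolist())
print(manip.sense())
E
```

```text
scene 57.32645263781721 280.14112116340954 209.91474827960718 [1.19519463 0.09522091 0.72869756] [[-0.034, 0.69, -0.723], [0.999, 0.02, -0.027], [-0.004, -0.724, -0.69]]
top 43.657642700087834 280.43759229122696 211.33442878827 [0.29051918 0.07348493 1.61304518] [[0.026, -0.988, 0.15], [-0.999, -0.029, -0.021], [0.025, -0.149, -0.988]]
wrist 65.70646984690485 280.33146597775493 210.11462990320183 [0.06959543 0.6261792  0.37372456] [[0.23, 0.928, 0.292], [0.973, -0.219, -0.071], [-0.002, 0.301, -0.954]]
{'t': 0.15, 'q': array([ 1.15951053e+00,  5.28237389e-01,  1.43362903e+00,  4.51667771e-06,
        1.18138168e+00, -1.78483171e-01]), 'qd': array([ 4.86945570e-06, -2.19964743e-03, -2.67489440e-03,  7.05139393e-04,
       -3.08573048e-04, -4.85508935e-04]), 'tau': array([ 6.59693105e-04, -4.42743409e+01, -1.78276581e+01, -2.44497332e-04,
        5.64903035e-03,  7.53154893e-06]), 'tcp_pos': array([0.14393168, 0.60764688, 0.23856107]), 'tool_rot': array([ 7.84444478e-01,  6.20198497e-01, -7.31111614e-04,  3.88081078e-04]), 'force': array([ 0.00936818,  0.46989664, -0.11116387]), 'ft_torque': array([-0.01424093,  0.02552867, -0.01087001]), 'finger_gap': 1.0016710752211846}
```

View pics/scene0.png

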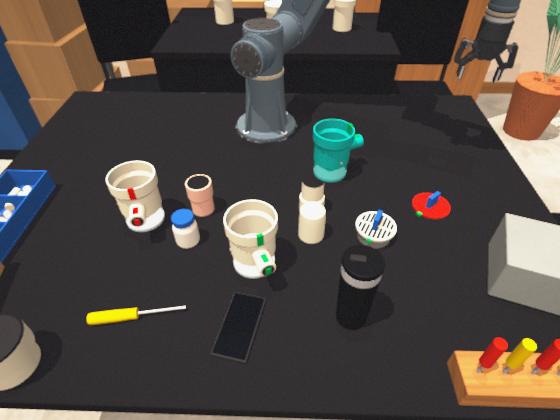

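View pics/top0.png

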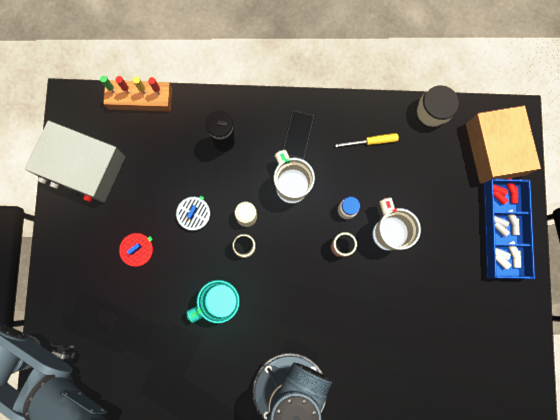

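View pics/wrist0.png

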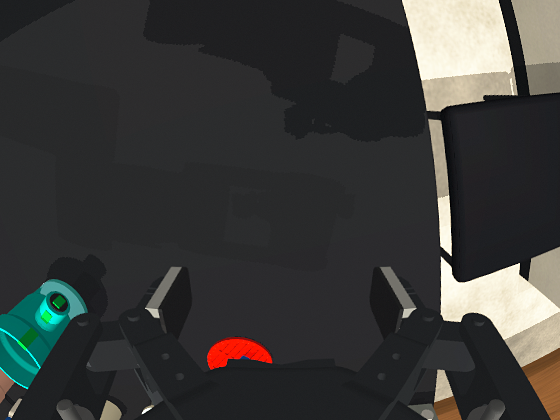

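Scene and top view show these candidates:
- **Grilles:** cream disc with blue tab at top (193,213) / scene (376,229); red disc at top (136,250) / scene (431,205). The cream one fits.
- **Lamps:** cream with green switch at top (293,180) / scene (251,238); cream with red switch at top (397,230); turquoise at top (218,302). The first one fits.

I'll check both in an enlarged crop and measure them.

```bash
python3 - <<'E'
from h import *
a=cv2.imread('pics/top0.png')[140:280,110:330]; b=cv2.imread('pics/scene0.png')[170:300,210:460]
a=cv2.resize(a,(780,496),interpolation=cv2.INTER_CUBIC)
b=cv2.resize(b,(780,406),interpolation=cv2.INTER_CUBIC)
cv2.imwrite('pics/ca.png',a);cv2.imwrite('pics/cb.png',b)
L=lambda n:dict(np.load(f'pics/{n}0.npz'))
boxes={'scene':dict(gr=(350,205,405,250),lamp=(220,200,280,280)),'top':dict(gr=(170,190,215,235),lamp=(268,145,320,205))}
for n in ('scene','top'):
    s=L(n); hsv=cv2.cvtColor(s['img'],cv2.COLOR_RGB2HSV)
    g=cv2.inRange(hsv,(45,120,60),(80,255,255)); bl=cv2.inRange(hsv,(105,130,50),(125,255,255)); 
    for k,(x0,y0,x1,y1) in boxes[n].items():
        for nm,m in(('green',g),('blue',bl)):
            c=np.zeros_like(m);c[y0:y1,x0:x1]=m[y0:y1,x0:x1]
            N,_,st,ce=cv2.connectedComponentsWithStats(c)
            for i in range(1,N):
                if st[i,4]>3: print(n,k,nm,st[i],ce[i].round(1),'z33',onz(s,*ce[i],.033).round(4),'z57',onz(s,*ce[i],.057).round(4),'z150',onz(s,*ce[i],.15).round(4))
    # cream
    cr=cv2.inRange(hsv,(10,0,110),(40,120,255))
    x0,y0,x1,y1=boxes[n]['gr']; c=np.zeros_like(cr);c[y0:y1,x0:x1]=cr[y0:y1,x0:x1]
    c=cv2.morphologyEx(c,cv2.MORPH_CLOSE,np.ones((7,7)))
    cs=max(cv2.findContours(c,0,2)[0],key=cv2.contourArea); e=cv2.fitEllipse(cs); print(n,'grille ell',e,onz(s,*e[0],.034))
E
```

```text
scene gr green [366 238   6   5  19] [368.3 240.2] z33 [0.5664 0.2846 0.033 ] z57 [0.5881 0.2781 0.057 ] z150 [0.6722 0.2528 0.15  ]
scene gr blue [372 209  11  22 112] [377.2 219.1] z33 [0.4934 0.3167 0.033 ] z57 [0.5176 0.3091 0.057 ] z150 [0.6114 0.2795 0.15  ]
scene lamp green [257 234   6  12  62] [259.7 239.2] z33 [0.571  0.0215 0.033 ] z57 [0.5925 0.0241 0.057 ] z150 [0.676  0.0339 0.15  ]
scene lamp green [261 254   8   8  36] [264.3 257.8] z33 [0.6284 0.0364 0.033 ] z57 [0.648  0.0384 0.057 ] z150 [0.7237 0.0463 0.15  ]
scene lamp green [265 267   7   8  46] [268.  270.5] z33 [0.6648 0.0471 0.033 ] z57 [0.6831 0.0487 0.057 ] z150 [0.754  0.0552 0.15  ]
scene grille ell ((374.7587890625, 227.6023406982422), (34.064537048339844, 41.76314926147461), 94.30431365966797) [0.52458922 0.30598243 0.034     ]
top gr green [200 196   4   4  13] [201.5 197.4] z33 [0.5662 0.2813 0.033 ] z57 [0.562  0.2782 0.057 ] z150 [0.5457 0.2659 0.15  ]
top gr blue [187 205  10  14  69] [191.4 211.5] z33 [0.5217 0.3098 0.033 ] z57 [0.5181 0.3062 0.057 ] z150 [0.5045 0.2923 0.15  ]
top lamp green [281 154   8   9  30] [284.1 158. ] z33 [0.6974 0.0326 0.033 ] z57 [0.6913 0.0332 0.057 ] z150 [0.6673 0.0356 0.15  ]
top grille ell ((186.04454040527344, 217.2073974609375), (5.653018951416016, 9.417043685913086), 133.8232879638672) [0.50368433 0.32501144 0.034     ]
```

View pics/ca.png

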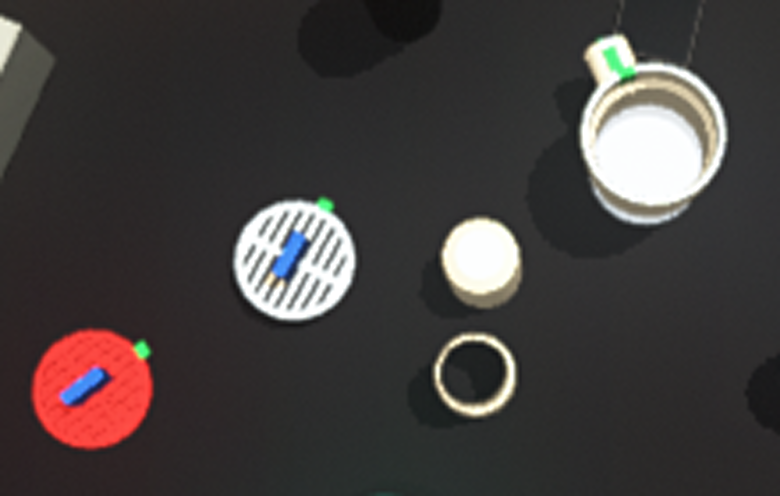

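View pics/cb.png

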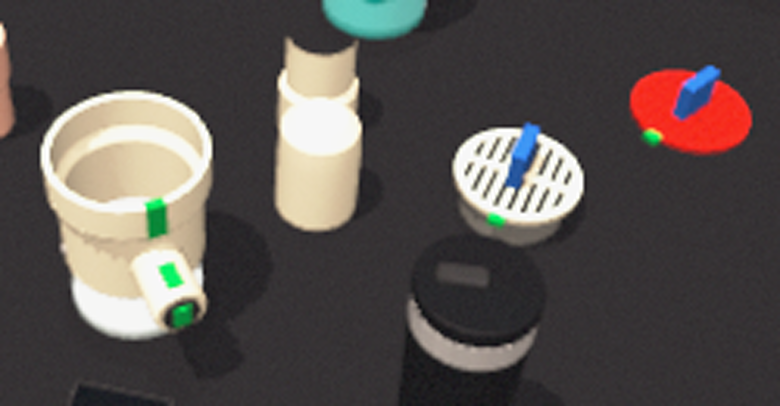

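The crops confirm it: the cream slotted disc with its lug at top ≈(201.5,197.4), and the cream lamp whose stub and rim mark are green, with its mouth near top (294,179). Next I'll fit the disc, the mouth rim and the neighbouring pieces.

```bash
python3 - <<'E'
from h import *
L=lambda n:dict(np.load(f'pics/{n}0.npz'))
def fit(s,box,lo,hi,z,nm,k=7):
    hsv=cv2.cvtColor(s['img'],cv2.COLOR_RGB2HSV); x0,y0,x1,y1=box
    m=cv2.inRange(hsv,lo,hi); c=np.zeros_like(m);c[y0:y1,x0:x1]=m[y0:y1,x0:x1]
    c=cv2.morphologyEx(c,cv2.MORPH_CLOSE,np.ones((k,k)))
    cs=max(cv2.findContours(c,0,cv2.CHAIN_APPROX_NONE)[0],key=cv2.contourArea)
    P=np.array([onz(s,*p[0],z)[:2] for p in cs]); H=cv2.convexHull(P.astype(np.float32))
    (cx,cy),r=cv2.minEnclosingCircle(P.astype(np.float32))
    # LSQ circle
    A=np.c_[2*P,np.ones(len(P))]; q=np.linalg.lstsq(A,(P**2).sum(1),rcond=None)[0]
    print(nm,'encl',round(cx,4),round(cy,4),round(r,4),'lsq',q[:2].round(4),round(float(np.sqrt(q[2]+q[0]**2+q[1]**2)),4)); 
t=L('top');s=L('scene')
fit(t,(172,192,216,234),(0,0,100),(179,255,255),.036,'grille top')
fit(s,(352,208,400,248),(0,0,100),(179,110,255),.036,'grille scene')
fit(t,(232,195,260,232),(0,0,100),(179,255,255),.1,'white/endcap1')
fit(t,(230,232,260,262),(0,0,100),(179,255,255),.1,'white/endcap2')
fit(t,(205,108,236,154),(0,0,45),(179,255,255),.19,'tumbler')
# rim of lamp: bright pixels
hsv=cv2.cvtColor(t['img'],cv2.COLOR_RGB2HSV)
fit(t,(273,158,318,201),(0,0,120),(179,255,255),.15,'lamp all top')
g=cv2.resize(t['img'][140:210,260:330],(700,700),interpolation=cv2.INTER_NEAREST)
cv2.imwrite('pics/rim.png',cv2.resize(g,(600,600))[:,:,::-1])
g=s['img'][195:285,215:290]; cv2.imwrite('pics/rim2.png',cv2.resize(g,(500,600),interpolation=cv2.INTER_NEAREST)[:,:,::-1])
E
```

```text
grille top encl 0.52 0.3033 0.0553 lsq [0.5181 0.3052] 0.0514
grille scene encl 0.5272 0.3061 0.0643 lsq [0.5262 0.306 ] 0.0569
white/endcap1 encl 0.5109 0.1413 0.0374 lsq [0.511  0.1427] 0.0339
white/endcap2 encl 0.4177 0.1451 0.0346 lsq [0.4179 0.1447] 0.0329
tumbler encl 0.7611 0.2197 0.0551 lsq [0.7566 0.2193] 0.0418
lamp all top encl 0.6101 0.0173 0.0703 lsq [0.6094 0.0091] 0.0617
```

View pics/rim.png

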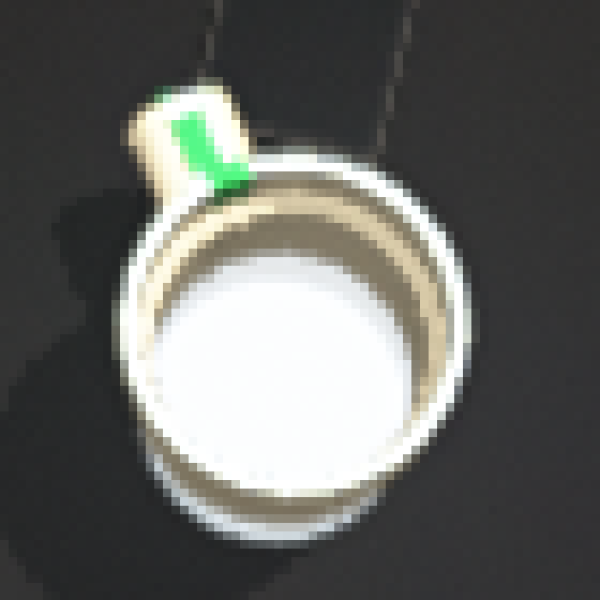

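View pics/rim2.png

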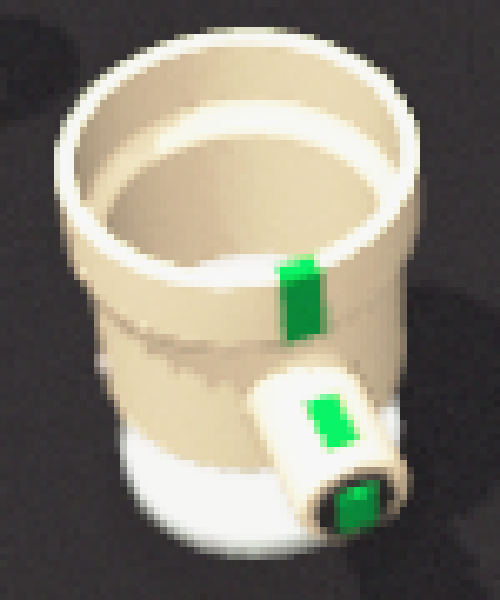

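move_arm(deltas=[[[-0.017, 0.035, 0, 1], [-0.035, 0.072, 0, 2.5], [-0.052, 0.108, 0, 4], [-0.07, 0.145, 0, 5], [-0.087, 0.18, 0, 6], [-0.104, 0.217, 0, 7], [-0.122, 0.253, 0, 8], [-0.139, 0.289, 0, 9], [-0.157, 0.325, 0, 10], [-0.174, 0.361, 0, 12], [-0.191, 0.397, 0, 13], [-0.205, 0.42, 0, 14], [-0.209, 0.434, 0, 14], [-0.209, 0.434, 0, 14], [-0.209, 0.434, 0, 14]]], gripper=1)

```text
t: 1.4
tcp_pos: [0.5176, 0.3042, 0.2383]
tool_rot: [0.854, 0.52, -0.001, -0.0]
force: [-0.1, 0.8, 0.1]
finger_gap: 1.004
```

```bash
python3 - <<'E'
from h import *
snap('wrist','w1.png')
st=manip.sense(); print(st['t'],st['tcp_pos'],R.from_quat(st['tool_rot']).as_matrix().round(4).tolist())
# rim estimates
from scipy.optimize import least_squares
t=dict(np.load('pics/top0.npz'));s=dict(np.load('pics/scene0.npz'))
def rim(s,pts,r=.058):
    P=np.array([onz(s,*p,.15)[:2] for p in pts]); q=least_squares(lambda c:np.hypot(*(P-c).T)-r,P.mean(0)); print('rim',q.x.round(4),(q.fun*1000).round(1))
k=8.571; rim(t,[(260+x/k-.5,140+y/k-.5) for x,y in[(115,325),(473,325),(300,150),(300,502),(190,455),(410,185),(150,230),(440,430)]])
k=6.667; rim(s,[(215+x/k-.5,195+y/k-.5) for x,y in[(55,160),(420,160),(240,28),(120,60),(360,60),(240,287)]])
print('mark scene',onz(s,215+300/k-.5,195+265/k-.5,.15)); print('mark top',onz(t,260+232/8.571-.5,140+175/8.571-.5,.15))
print('switch end top', onz(t,260+165/8.571,140+95/8.571,.09))
E
```

```text
1.45 [0.51676698 0.30485178 0.23836617] [[0.4587, 0.8886, -0.0026], [0.8886, -0.4587, -0.0013], [-0.0024, -0.0017, -1.0]]
rim [0.6123 0.0052] [ 2.9  0.4  1.1  2.6 -0.4  2.5  0.4  1.3]
rim [0.613  0.0085] [-0.   1.2  0.7  1.5 -0.4  1.4]
mark scene [0.66239365 0.03257017 0.15      ]
mark top [0.66199138 0.02840519 0.15      ]
switch end top [0.70363942 0.04908841 0.09      ]
```

View pics/w1.png

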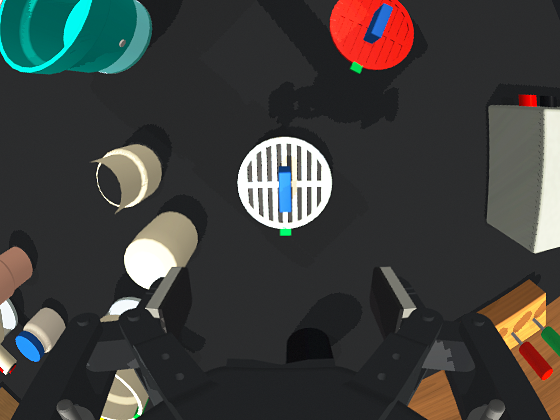

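The wrist view shows the cream grille at (285,183) with its lug at (285,232) and tab at (286,189), nearly square to the jaws. The red disc is well away at (372,33).

```bash
python3 - <<'E'
from h import *
from scipy.optimize import least_squares
s=dict(np.load('pics/w1.npz')); hsv=cv2.cvtColor(s['img'],cv2.COLOR_RGB2HSV)
def sub(m): c=np.zeros_like(m); c[130:245,230:340]=m[130:245,230:340]; return c
w=sub(cv2.inRange(hsv,(0,0,130),(179,70,255))); 
cs=max(cv2.findContours(cv2.morphologyEx(w,cv2.MORPH_CLOSE,np.ones((5,5))),0,cv2.CHAIN_APPROX_NONE)[0],key=cv2.contourArea)
P=np.array([onz(s,*p[0],.036,True)[:2] for p in cs]); 
q=least_squares(lambda c:np.hypot(*(P-c[:2]).T)-c[2],[.52,.3,.05],loss='soft_l1',f_scale=.001); c=q.x; print('disc',c)
g=sub(cv2.inRange(hsv,(45,120,60),(80,255,255))); u=np.argwhere(g)[:,::-1].mean(0); l=onz(s,*u,.036,True)[:2]
b=sub(cv2.inRange(hsv,(105,130,50),(125,255,255))); pts=np.argwhere(b)[:,::-1]; B=np.array([onz(s,*p,.072,True)[:2] for p in pts])
r=cv2.minAreaRect(B.astype(np.float32)*1000); print('tab rect mm',r)
print('lug',u,l,np.degrees(np.arctan2(*(l-c[:2])[::-1])), np.hypot(*(l-c[:2])))
st=manip.sense(); M=R.from_quat(st['tool_rot']).as_matrix()
print('tool xy to disc',M.T@np.r_[c[:2]-st['tcp_pos'][:2],0], 'tool y ang',np.degrees(np.arctan2(M[1,1],M[0,1])))
E
```

```text
disc [0.52001102 0.30807967 0.05026481]
tab rect mm ((517.2775268554688, 309.3225402832031), (11.852563858032227, 45.34870910644531), 64.27449798583984)
lug [285.13333333 231.92222222] [0.56902084 0.28393642] -26.225803716333104 0.054633858963001075
tool xy to disc [ 4.35626757e-03  1.40208498e-03 -1.28329541e-05] tool y ang -27.302075078274857
```

move_arm(deltas=[[[0.001, 0.0005, 0.03, -1], [0.004, 0.001, 0.065, -1], [0.0043, 0.0015, 0.1, -1], [0.0043, 0.0015, 0.13, -1], [0.0043, 0.0015, 0.155, -1], [0.0043, 0.0015, 0.172, -1], [0.0043, 0.0015, 0.181, -1], [0.0043, 0.0015, 0.186, -1], [0.0043, 0.0015, 0.186, -1]]])

```text
t: 2.2
tcp_pos: [0.5184, 0.3087, 0.0519]
tool_rot: [0.849, 0.528, -0.002, -0.0]
force: [-0.5, -0.5, -0.0]
finger_gap: 1.002
```

```bash
python3 - <<'E'
from h import *
snap('wrist','w2.png');snap('scene','s2.png')
st=manip.sense(); print(st['t'],st['tcp_pos'],st['force'])
E
```

```text
2.3 [0.51988045 0.3086048  0.05342518] [ 0.61817168 -0.04882289  0.75015426]
```

View pics/w2.png

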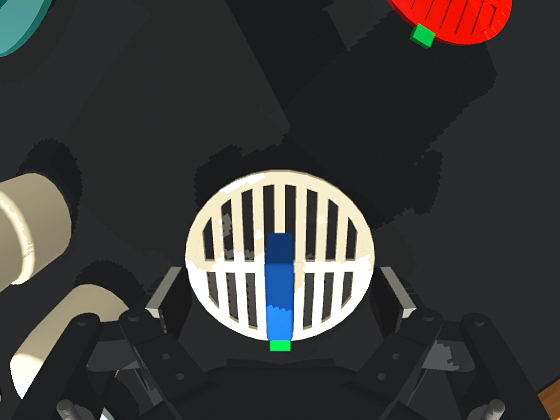

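The tab at (280,290) sits centred between the pads, whose inner edges are near columns 165 and 395. I'll close now.

move_arm(deltas=[[[0, 0, 0.001, 0], [0, 0, 0.001, 0], [0, 0, 0.001, 0], [0, 0, 0.001, 0], [0, 0, 0.001, 0], [0, 0, 0.001, 0], [0, 0, 0.001, 0], [0, 0, 0.001, 0], [0, 0, 0.001, 0], [0, 0, 0.001, 0]]], gripper=0, squeeze=70)

```text
t: 3.13
tcp_pos: [0.5202, 0.3086, 0.0528]
tool_rot: [0.849, 0.528, -0.0, 0.0]
force: [-0.3, -0.6, 4.2]
finger_gap: 0.126
```

```bash
python3 - <<'E'
from h import *
snap('wrist','w3.png')
st=manip.sense(); print(st['t'],st['tcp_pos'],st['force'],st['finger_gap'])
E
```

```text
3.1833 [0.52019662 0.30860619 0.05279933] [ 0.50795523 -1.24235423  4.4181839 ] 0.12924440022957984
```

View pics/w3.png

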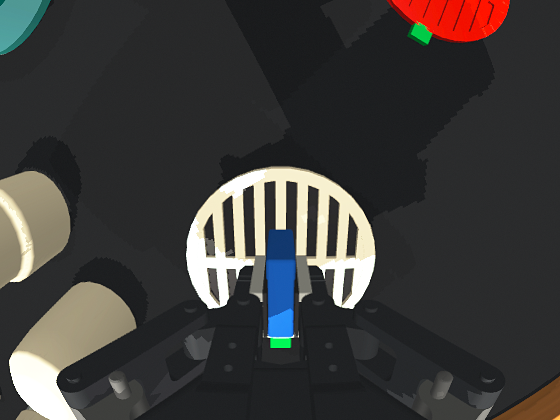

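Both pads are on the tab, and the opening reads about 11 mm. Lifting straight up.

move_arm(deltas=[[[0, 0, -0.004, 0], [0, 0, -0.012, 0], [0, 0, -0.025, 0], [0, 0, -0.04, 0], [0, 0, -0.06, 0], [0, 0, -0.08, 0], [0, 0, -0.1, 0], [0, 0, -0.12, 0], [0, 0, -0.14, 0], [0, 0, -0.155, 0], [0, 0, -0.165, 0], [0, 0, -0.17, 0], [0, 0, -0.17, 0], [0, 0, -0.17, 0], [0, 0, -0.17, 0]]])

```text
t: 4.43
tcp_pos: [0.5194, 0.3084, 0.2215]
tool_rot: [0.849, 0.528, -0.002, -0.0]
force: [-0.1, -0.7, -2.2]
finger_gap: 0.126
```

```bash
python3 - <<'E'
from h import *
snap('wrist','w4.png');snap('scene','s4.png');snap('top','t4.png')
st=manip.sense(); print(st['t'],st['tcp_pos'],st['tool_rot'],st['force'],st['finger_gap'],st['q'])
E
```

```text
4.5833 [0.51970524 0.30846105 0.22167886] [ 8.49219786e-01  5.28037894e-01 -1.31411084e-03 -1.04408034e-04] [ 0.49202796  1.11862285 -0.38178458] 0.12489310504544647 [ 3.51093699e-01  5.20634419e-01  1.50279589e+00 -3.67694395e-04
  1.12077800e+00 -7.61323853e-01]
```

View pics/w4.png

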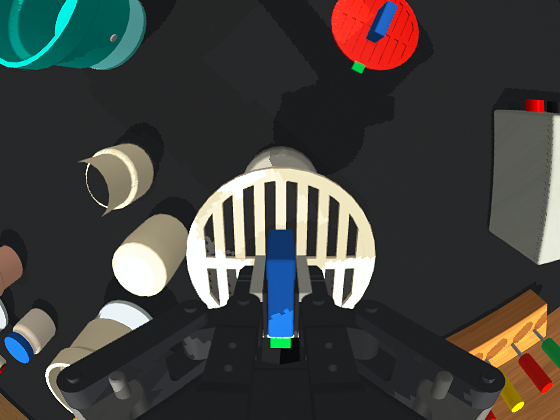

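View pics/s4.png

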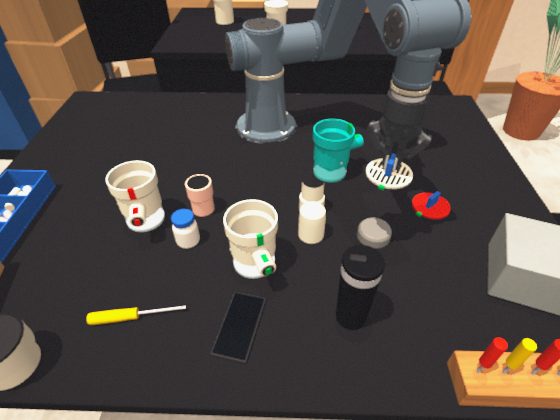

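The grille is held and lifted, with its underside at about 0.20 m. The scene view shows the bare rest at (374,233) and everything else standing. I'll carry it partway towards the lamp, higher and turned to the stub's direction, then measure the rim with the wrist camera.

move_arm(deltas=[[[-0.004, 0.004, -0.01, -1], [-0.012, 0.011, -0.02, -4], [-0.024, 0.022, -0.035, -9], [-0.036, 0.034, -0.05, -14], [-0.048, 0.045, -0.06, -19], [-0.06, 0.056, -0.07, -24], [-0.072, 0.067, -0.08, -29], [-0.084, 0.078, -0.08, -34], [-0.096, 0.09, -0.08, -39], [-0.108, 0.101, -0.08, -44], [-0.118, 0.11, -0.08, -48], [-0.125, 0.117, -0.08, -51], [-0.127, 0.119, -0.08, -52], [-0.127, 0.119, -0.08, -52], [-0.127, 0.119, -0.08, -52], [-0.127, 0.119, -0.08, -52]]])

```text
t: 5.92
tcp_pos: [0.5701, 0.1427, 0.3015]
tool_rot: [0.532, 0.847, -0.001, -0.001]
force: [-0.2, 0.8, -1.0]
finger_gap: 0.129
```

```bash
python3 - <<'E'
from h import *
snap('wrist','w5.png');snap('scene','s5.png');snap('top','t5.png')
st=manip.sense(); print(st['t'],st['tcp_pos'],R.from_quat(st['tool_rot']).as_matrix().round(4).tolist(),st['force'],st['finger_gap'],st['q'])
E
```

```text
6.0667 [0.57014976 0.14271332 0.30170258] [[-0.4349, 0.9005, -0.0025], [0.9005, 0.4349, -0.0011], [0.0001, -0.0028, -1.0]] [-0.72324263 -0.97065869 -0.93153776] 0.12469166013119848 [ 5.57322584e-02  4.12868022e-01  1.45098931e+00 -9.67255442e-04
  1.28033902e+00 -1.96473400e+00]
```

View pics/w5.png

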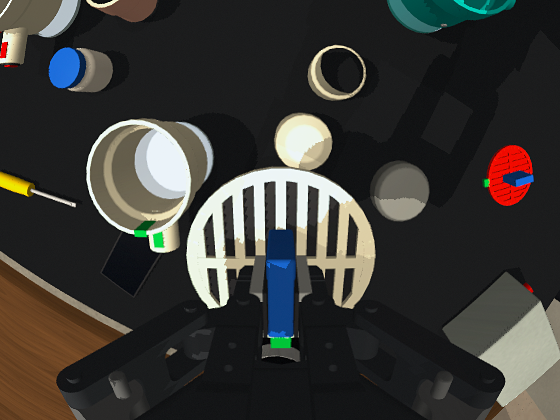

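View pics/t5.png

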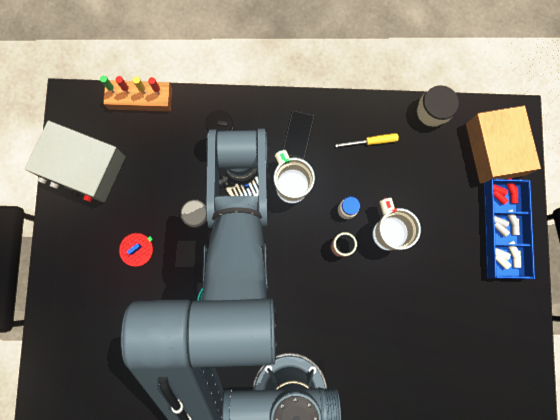

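The wrist view shows the lamp mouth fully, its rim around (138,177) and its mark at (140,232). The grille rim arc is visible at rows 168–290. I'll fit both.

```bash
cat > m.py <<'E'
from h import *
from scipy.optimize import least_squares
s=dict(np.load('pics/w5.npz')); im=s['img']; hsv=cv2.cvtColor(im,cv2.COLOR_RGB2HSV)
st=manip.sense(); M=R.from_quat(st['tool_rot']).as_matrix(); T=st['tcp_pos']
# radial scan for outermost edge around predicted circle
gray=cv2.cvtColor(im,cv2.COLOR_RGB2GRAY).astype(float)
def scan(c,r,z,angs,w=.008):
    out=[]
    for a in angs:
        rr=np.arange(r+w,r-w,-.0003); uv=np.array([proj(s,[c[0]+x*np.cos(a),c[1]+x*np.sin(a),z],True) for x in rr],np.float32)
        v=cv2.remap(gray.astype(np.float32),uv[:,:1],uv[:,1:],cv2.INTER_LINEAR)[:,0]
        d=np.diff(cv2.GaussianBlur(v[:,None],(1,7),0)[:,0]); 
        if d.max()<3: continue
        i=d.argmax(); out.append([c[0]+rr[i]*np.cos(a),c[1]+rr[i]*np.sin(a)])
    return np.array(out)
def fitc(c,r,z,angs,nm):
    for w in(.012,.006,.004):
        P=scan(c,r,z,angs,w); q=least_squares(lambda p:np.hypot(*(P-p[:2]).T)-p[2],[*c,r],loss='soft_l1',f_scale=.0007); c=q.x[:2]
    print(nm,q.x.round(4),len(P),'rms mm',np.sqrt(np.median(q.fun**2))*1000); return c
A=np.arange(0,2*np.pi,.05)
lc=fitc(np.array([.6127,.007]),.058,.15,A,'rim')
g=cv2.inRange(hsv,(45,120,60),(80,255,255))
c2=np.zeros_like(g);c2[215:240,130:162]=g[215:240,130:162]; N,_,sts,ce=cv2.connectedComponentsWithStats(c2)
for i in range(1,N):
    l=onz(s,*ce[i],.15,True)[:2]; print('green',ce[i],sts[i],l,np.degrees(np.arctan2(*(l-lc)[::-1])),np.hypot(*(l-lc)))
# switch/stub mark on stub
c2=np.zeros_like(g);c2[225:262,145:185]=g[225:262,145:185]; N,_,sts,ce=cv2.connectedComponentsWithStats(c2)
for i in range(1,N):
    l=onz(s,*ce[i],.104,True)[:2]; print('stub green',ce[i],sts[i],l,np.degrees(np.arctan2(*(l-lc)[::-1])))
zd=T[2]-.0168
base=np.arctan2(-M[1,1],-M[0,1]) # direction -tool y
gc=fitc(T[:2]+0*lc,.05,zd,base+np.linspace(-1.45,1.45,60),'grille')
print('grille centre rel tcp in tool',(M.T@np.r_[gc-T[:2],0]).round(4))
c2=np.zeros_like(g);c2[335:350,265:295]=g[335:350,265:295]; u=np.argwhere(c2)[:,::-1].mean(0); l=onz(s,*u,zd,True)[:2]
print('lug',u,l,np.hypot(*(l-gc)),np.degrees(np.arctan2(*(l-gc)[::-1])),'tool y ang',np.degrees(np.arctan2(M[1,1],M[0,1])))
d=lc-gc; print('need tool shift',M.T@np.r_[d,0],d)
E
python3 m.py
```

```text
rim [0.6153 0.0086 0.0578] 125 rms mm 0.24951724556878524
green [142.76530612 228.75510204] [134 221  22  17 196] [0.65991112 0.03307678] 28.768056419126093 0.05087570061875073
green [157.35 236.1 ] [153 232   9   8  60] [0.66016099 0.05006438] 42.76160715233059 0.0610830250281545
stub green [146.26470588 229.52941176] [145 225   6  13  34] [0.68414247 0.02517244] 13.544291969808276
stub green [158.01492537 239.93283582] [153 232  11  16 134] [0.68981909 0.04273708] 24.621763349017208
grille [0.5706 0.1432 0.0504] 60 rms mm 0.020843508644174877
grille centre rel tcp in tool [ 0.0003  0.0006 -0.    ]
lug [280.32126697 342.14932127] [0.61902923 0.16658611] 0.05376547576676956 25.75657904709882 tool y ang 25.78014125646486
need tool shift [-1.40675424e-01 -1.82938416e-02  3.01839223e-05] [ 0.04470931 -0.1346303 ]
```

The fit is clean: rim centre (0.6153, 0.0086), radius 57.8 mm. The grille centre is within 1 mm of the TCP. Moving over the mouth while staying high, then partway down.

move_arm(deltas=[[[-0.005, -0.001, 0, 0], [-0.02, -0.003, 0, 0], [-0.04, -0.005, 0, 0], [-0.06, -0.008, 0, 0], [-0.08, -0.01, 0, 0], [-0.1, -0.013, 0, 0], [-0.12, -0.015, 0, 0], [-0.133, -0.017, 0, 0], [-0.1405, -0.0183, 0, 0], [-0.1405, -0.0183, 0.01, 0], [-0.1405, -0.0183, 0.03, 0], [-0.1405, -0.0183, 0.05, 0], [-0.1405, -0.0183, 0.07, 0], [-0.1405, -0.0183, 0.085, 0], [-0.1405, -0.0183, 0.095, 0], [-0.1405, -0.0183, 0.1, 0], [-0.1405, -0.0183, 0.1, 0], [-0.1405, -0.0183, 0.1, 0]]])

```text
t: 7.57
tcp_pos: [0.6148, 0.0085, 0.2021]
tool_rot: [0.531, 0.847, -0.001, -0.001]
force: [0.0, 0.4, -1.1]
finger_gap: 0.132
```

```bash
cat > v.py <<'E'
from h import *
import sys
k=sys.argv[1]
w=snap('wrist',f'w{k}.png');s=snap('scene',f's{k}.png')
st=manip.sense(); M=R.from_quat(st['tool_rot']).as_matrix(); print(st['t'],st['tcp_pos'],M.round(4).tolist(),st['force'],st['finger_gap'])
print('tool shift to rim centre',M.T@np.r_[np.array([.6153,.0086])-(st['tcp_pos']+M@[.0003,.0006,0])[:2],0])
c=cv2.cvtColor(s['img'][165:290,200:310],cv2.COLOR_RGB2BGR); cv2.imwrite(f'pics/sc{k}.png',cv2.resize(c,(528,600),interpolation=cv2.INTER_CUBIC))
E
python3 v.py 6
```

```text
7.6667 [0.61534209 0.00821917 0.20287511] [[-0.4352, 0.9004, -0.0001], [0.9004, 0.4352, -0.0014], [-0.0012, -0.0007, -1.0]] [ 0.68928992  0.06193912 -1.22951945] 0.1285534634144262
tool shift to rim centre [ 6.12014015e-05 -4.72169430e-04  2.61397941e-07]
```

View pics/w6.png

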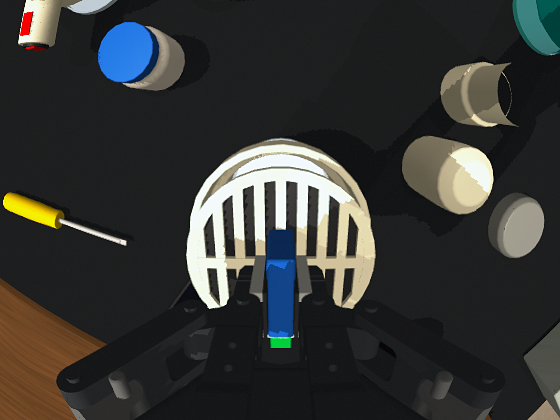

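View pics/sc6.png

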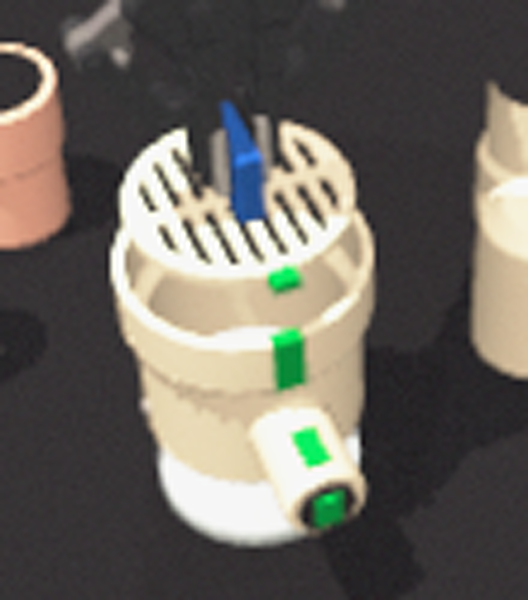

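It is hovering concentric with the lug in line with the mark: in the scene crop the lug is at (285,280) and the mark at (288,340). Lowering the last 2 cm gently, in two steps.

move_arm(deltas=[[[0, -0.0004, 0.003, 0], [0, -0.0004, 0.006, 0], [0, -0.0004, 0.009, 0], [0, -0.0004, 0.012, 0], [0, -0.0004, 0.014, 0], [0, -0.0004, 0.015, 0], [0, -0.0004, 0.015, 0], [0, -0.0004, 0.015, 0]]])

```text
t: 8.33
tcp_pos: [0.615, 0.008, 0.1877]
tool_rot: [0.531, 0.847, -0.001, 0.0]
force: [-0.0, -0.4, -2.0]
finger_gap: 0.131
```

```bash
python3 v.py 7; python3 - <<'E'
from h import *
s=dict(np.load('pics/s7.npz'))
k=4.8
# predictions
for z in(.1647,.160,.156): print(z,'lug outer end bottom/top in crop', [((np.array(proj(s,[.6153+.058*np.cos(.45),.0086+.058*np.sin(.45),zz]))-[200,165]+.5)*k).round(0).tolist() for zz in(z,z+.006)])
print('mark', ((np.array(proj(s,[.6153+.054*np.cos(.45),.0086+.054*np.sin(.45),.15]))-[200,165]+.5)*k).round(0))
E
```

```text
8.4333 [0.6150987  0.008013   0.18797418] [[-0.4351, 0.9004, 0.0001], [0.9004, 0.4351, -0.0014], [-0.0013, -0.0005, -1.0]] [ 1.15576081 -0.47417792 -1.05182551] 0.12777980603829384
tool shift to rim centre [ 1.40939779e-04 -1.63348872e-04 -1.03897510e-07]
0.1647 lug outer end bottom/top in crop [[289.0, 320.0], [288.0, 310.0]]
0.16 lug outer end bottom/top in crop [[289.0, 328.0], [289.0, 318.0]]
0.156 lug outer end bottom/top in crop [[289.0, 334.0], [289.0, 324.0]]
mark [287. 337.]
```

View pics/sc7.png

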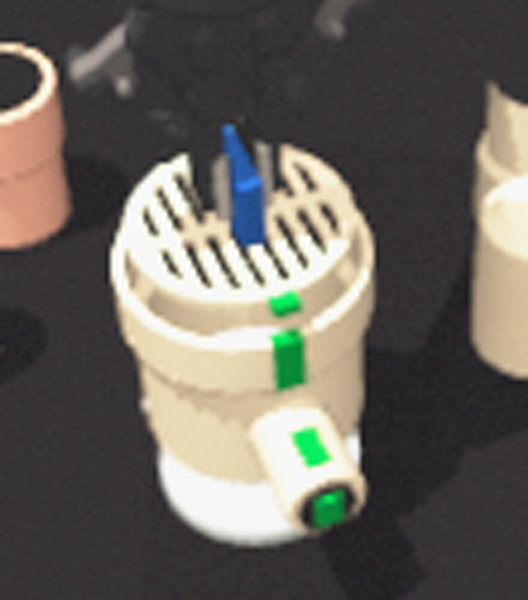

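View pics/w7.png

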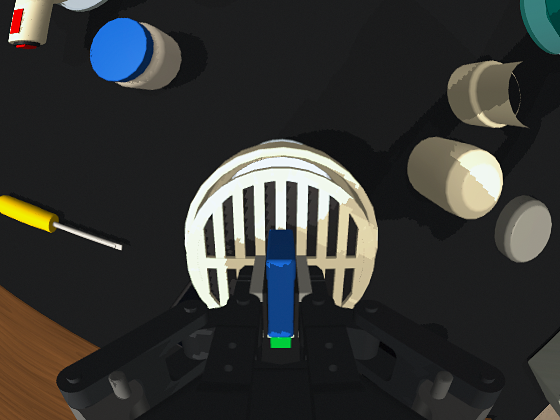

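Heights agree with the prediction: the lug's lower edge is at crop row ≈317, against 320 predicted for an underside at 165 mm. Down 5 mm more.

move_arm(deltas=[[[0, 0, 0.002, 0], [0, 0, 0.004, 0], [0, 0, 0.005, 0], [0, 0, 0.005, 0], [0, 0, 0.005, 0], [0, 0, 0.005, 0], [0, 0, 0.005, 0], [0, 0, 0.005, 0]]])

```text
t: 9.1
tcp_pos: [0.6152, 0.008, 0.1831]
tool_rot: [0.531, 0.847, -0.001, 0.001]
force: [0.0, -0.1, -0.7]
finger_gap: 0.127
```

```bash
python3 v.py 8; sed -e "s/w5.npz/w8.npz/" -e "s/\.\.\.//" m.py > m8.py; python3 - <<'E'
src=open('m8.py').read()
src=src.replace("A=np.arange(0,2*np.pi,.05)","b0=np.arctan2(-M[1,1],-M[0,1]); A=b0+np.linspace(-1.2,1.2,50)")
i=src.index("g=cv2.inRange"); j=src.index("zd=T"); k=src.index("c2=np.zeros_like(g);c2[335")
exec(src[:i]+src[j:k]+"d=lc-gc; print('need tool shift',M.T@np.r_[d,0])")
E
```

```text
9.2 [0.61516447 0.00796432 0.18303426] [[-0.4351, 0.9004, 0.0003], [0.9004, 0.4351, -0.0015], [-0.0015, -0.0004, -1.0]] [-0.25875674  0.18347928 -1.22460944] 0.11937163267980797
tool shift to rim centre [ 2.13394379e-04 -2.01399489e-04 -2.38043235e-07]
rim [0.6154 0.0087 0.0578] 50 rms mm 0.12065824516725163
grille [0.6087 0.0054 0.0522] 60 rms mm 0.1424611963553426
grille centre rel tcp in tool [ 0.0005 -0.0069  0.    ]
need tool shift [-8.36539604e-06  7.43634744e-03 -2.69176016e-06]
```

View pics/sc8.png

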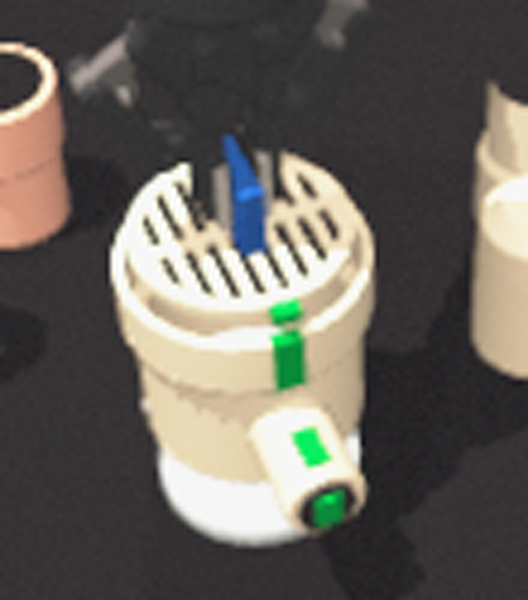

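View pics/s8.png

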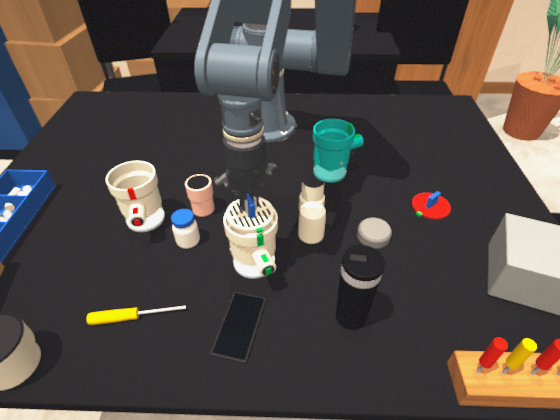

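The rim refit agrees (0.6154, 0.0087). The grille refit disagrees by 7 mm (radius 52 mm), probably because it caught the cream rim behind the disc edge. The grille is rigid to the camera, so I can check for slip by comparing the tab and lug pixels before and after.

```bash
python3 - <<'E'
from h import *
for k in '45678':
    s=dict(np.load(f'pics/w{k}.npz')); hsv=cv2.cvtColor(s['img'],cv2.COLOR_RGB2HSV)
    o=[]
    for lo,hi,(x0,y0,x1,y1) in(((105,100,30),(125,255,255),(255,215,305,345)),((45,120,60),(80,255,255),(262,333,298,352))):
        m=cv2.inRange(hsv,lo,hi)[y0:y1,x0:x1]; p=np.argwhere(m)[:,::-1]; o+=[(p.mean(0)+[x0,y0]).round(2),p.min(0)+[x0,y0],p.max(0)+[x0,y0]]
    print(k,*o)
a,b=[cv2.imread(f'pics/w{k}.png')[130:360,170:390] for k in '58']
cv2.imwrite('pics/cmp.png',cv2.resize(np.hstack([a,b]),(790,413)))
E
```

```text
4 [280.39 282.08] [266 229] [295 336] [280.16 342.44] [270 337] [291 347]
5 [280.37 282.14] [266 229] [295 336] [280.32 342.15] [270 337] [291 347]
6 [280.38 282.1 ] [266 229] [295 336] [280.17 342.28] [270 337] [291 347]
7 [280.36 282.11] [266 229] [295 336] [280.16 342.03] [270 337] [291 347]
8 [280.37 282.15] [266 229] [295 336] [280.14 342.41] [270 337] [291 347]
```

View pics/cmp.png

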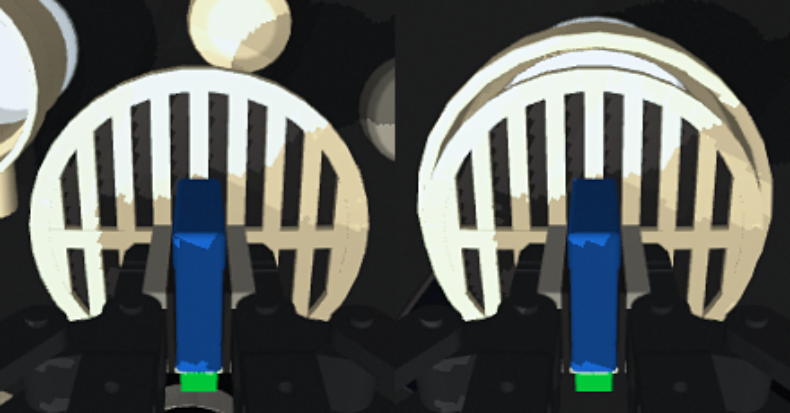

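There was no slip: tab and lug pixels are the same in every frame, so that refit was a false edge. All the other checks agree, so I'm handing in.

```bash
python3 -c "
from h import *
st=manip.sense(); print(st['t'],st['tcp_pos'],abs(st['qd']).max(),st['finger_gap'])
manip.sign_off()"
```

```text
9.2 [0.61516447 0.00796432 0.18303426] 0.001754817410906225 0.11937163267980797
the job is handed in; nothing more can be done
```

I gripped the cream grille by its blue tab at 70 N and lifted its underside to about 0.20 m while it was still about 0.3 m from the lamp. I then carried it over the standing pieces and stopped above the green-switched lamp's mouth. I handed it in at 9.2 s, still holding it; the hand-in gave no verdict.

**Last checks:**
- **Centring:** the grille centre is within about 1 mm of the wrist-fitted rim centre (0.6153, 0.0086).
- **Height:** the underside is about 10 mm above the rim, worked out from the TCP height. The scene view agreed to about 2 mm, from its check 5 mm higher up.
- **Level and still:** tilt is about 0.0015 rad, and joint speeds are under 0.002 rad/s.
- **Lug and mark:** the lug points at 25.8°. The scene view puts the mark at about 26° and the top view at about 25°, and the lug sits right above the mark in the final scene picture.
- **Everything else:** both lamps and the other pieces looked undisturbed in that picture.

**Two checks that disagreed:**
- **Grille position:** a wrist-image refit of the disc's edge at the end put the grille 7 mm off. The tab and lug pixels had not moved since the lift, so I took it as the fit catching the cream rim behind the disc.
- **Mark angle:** the wrist view read the mark at 28.8°, probably because that green patch included part of the inner wall. If that reading were right, the lug would be about 3 mm off, still within the 12 mm allowed.

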